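Lock the grinding turntable

ROBOT

A 7-joint arm with a two-finger parallel gripper is mounted at the origin on the work surface. World frame = base frame: x ahead of the robot, y to its left, z up, the work surface at z = 0. Lengths are in m, angles in degrees, forces in N, time in s.
With the tool pointing down it reaches from about 0.425 to 0.875 m from the base axis. Payload 4.7 kg.
Tool frame: the origin (TCP) lies where the fingers leave the gripper's body, on its centre line; the fingertips stand 70 mm ahead of it and the grasp point (between the pads) lies 51 mm ahead of it (env.tip_reach is the distance from the TCP to the fingertips, in m); z points along the fingers, x is the direction in which the jaws open and shut, and the axes are right-handed (so a half turn about z gives the same grasp; the last joint's range is limited). The gripper opens to 87 mm and grips with 3 to 60 N. Pads are 19 mm wide; open, the fingers measure 117 mm over their backs; the gripper's body (75 mm by 190 mm) begins 51 mm behind the grasp point.
Start: joints at [72.198, 18.392, -4.016, 83.108, 1.295, 78.541, -3.26], TCP at [0.207, -0.616, 0.292] pointing down, gripper open.
Joint ranges: [-163.93, 163.93], [-17.29, 119.83], [-79.2, 71.16], [3.27, 140.29], [-89.18, 269.18], [5.43, 117.66], [-154.24, 154.24]. Speed limits (degrees/s): [147.25, 147.25, 180, 180, 180, 180, 180].

INTERFACE

Orientations are given as [roll, pitch, yaw] about the fixed x, y, z axes, in that order (R = Rz(yaw) Ry(pitch) Rx(roll)).
In Python, from cell import env, optics, order gives the robot as it stands.
- The arm moves only by the shell command python3 -m creep 'ROWS' [FORCE]. ROWS is JSON, a list of rows, each a list of 7 numbers: the shift along the tool's x, y, z in cm, then the turn, a rotation vector about the tool's x, y, z in rad, then the opening, from 0 (shut) to 1 (fully open). A call has 1 to 20 rows; each row shifts and turns the pose as measured when the row begins, along the tool's axes as they then stand; what a row does not reach is not made up. A row lasts 1/10 s, in which the tool goes at most 50 mm and 8.59 degrees, less where a joint would pass 70% of its speed; a pose out of reach is approached as far as the arm can. A call with a gripper value outside its range is refused whole. The fingers move at their own pace and stop on an object; FORCE is the grip in N (left out, the last holds). Time passes only in rows, so rows that do not move let the fingers close. It gives the time, the measured TCP pose, the force and the opening at its end, in the units of the state.
- env.get_obs(): the state, without advancing time (a new reading comes with each control period).
- optics.read_camera(name): name is "side" or "top"; returns a dict with "frame" (420x560x3 uint8, blue, green, red), "z_map" (420x560 float32, m along the optical axis (not along the pixel's ray), 0 where there is no reading), "fx", "fy", "cx", "cy" (pixels), "R" (3x3) and "t" (3): a world point X has camera coordinates R X + t. Camera axes: x right, y down, z forward; pixel columns grow to the right and rows downward; lengths in m; the calibration is good to about 2 mm. A picture is of the moment at which its call begins.
- order.sign_off(): hands the job in, once; it reports no verdict.
The state is a dict: "time_s": time; "qpos": joint angles; "joint_velocities": joint speeds; "effort": joint torques, N m; "tool_pos": TCP position; "tool_rot": TCP orientation; "force": force on the tool from outside, world axes, zero at the start; "wrist_torque": the same for the moment, N m; "grip_width": finger opening in m.
Only numpy, scipy, OpenCV 4.12 (cv2) and the standard library are available. Lean on these libraries where they do the work, as an engineer would, in place of code of your own. Each camera call takes 0.05 s, during which the arm holds its last target. There are 200 camera calls.

TASK

The indexing turntable on the grinder's bench must be locked before the next blade is clamped on it. Push its black crank pin round to turn the disc until the slot in the rim faces the brass locking bar, then push the bar by its orange post along its guide and into the slot until it is fully home, with the post up against the steel keeper strap. Do not lift the bar, and leave everything else on the bench where it is.

Things in the scene. Friction and masses are not known exactly. Their poses are not given: they have to be found in the camera images.
- turntable: Indexing turntable fixed to the bench: round green housing 200 mm across (foot 216), 45 mm high, with a green guide arm 50 mm wide along its +y out to y = 290 mm. Origin on the disc's axis at bench level, z up. The bar lies in a channel at x = 0, 19 mm wide, floor 45 mm above the bench, walls from y = 105 to 290 mm, 59 mm high
- index_disc (a joint): Angle of the aluminium disc (180 mm across, top 58 mm above the bench) about the upright axis, rad, growing counter-clockwise from above; 0 or a whole number of turns when the slot faces the bar. Turns both ways without end, about 1 N at the pin, stays where left. A hub 60 mm across in its middle rises to 70 mm above the bench, with a 12 mm stud to 82 mm
- slot (a point): Middle of the slot in the disc's rim, 72.5 mm from the axis, 52 mm above the bench. The slot is 24 mm wide, open at the rim, reaches in to 56 mm from the axis, and is flanked by two red lines
- gate (a point): Fixed point of the turntable where slot lies when the slot faces the bar: 72.5 mm from the axis along the turntable's +y
- pin_top (a point): Top centre of the black crank pin that stands up from the disc 68 mm from the axis, on the side opposite to the slot: 14 mm across (20 mm in its lowest 4 mm), 35 mm tall, its top 93 mm above the bench. Pushed sideways it turns the disc
- lock_bar: Loose brass bar, 16 mm wide, 14 thick, 160 long along its y (same direction as the turntable's y), 0.2 to 0.45 kg. Origin at the centre of its underside; round nose 80 mm towards -y. Starts with its origin 180 to 200 mm from the disc's axis (nose 10 to 30 mm outside the rim). Home: 140 mm from the axis, post against the strap, nose in the slot 60 mm from the axis
- mug: white ceramic mug, 80 mm across, 90 mm tall, standing open side up; origin under its centre
- whetstone: brick-red sharpening stone lying flat, 50 x 150 x 25 mm (x, y, z); origin at the centre of its underside
- wrench: steel open wrench lying flat along its x axis, about 180 mm long
- oil_bottle: blue plastic oil bottle with white cap, 66 mm across, 190 mm tall, upright; origin under its centre
- abrasive_wheel: spare grey grinding wheel lying flat, 124 mm across, 32 mm bore, 22 mm thick; origin under its centre
- tin: yellow tin, 84 mm across, 100 mm tall, upright; origin under its centre
- brush: bench brush lying along its x axis, about 200 mm long
- bar_post (a point): Top centre of the orange upright post on the bar, 14 mm across, 45 mm tall (from 59 to 104 mm above the bench), 70 mm from the bar's origin towards its +y (the end away from the disc; the bar ends 10 mm beyond the post's axis). Pushed towards the disc (turntable's -y) with 1 to 4 N it slides the bar
- bar_nose (a point): Tip of the bar's round nose, 7 mm above its underside
- strap_end (a point): Middle of the top outer edge of the dark steel keeper strap that bridges the channel: 43 mm wide, from y = 150 to 203 mm (this point) along the turntable's y, top 69 mm above the bench. The bar's post stops against it
There are look-alikes about, which are no part of the job. Several things have the shape of the lock_bar; the one meant has the colours described above.

How it is judged (in metres and radians):
On the way, in this order (a step that is already met when the one before it is completed fails the run):
1. the slot faces the bar while the bar is still outside the slot (horizontal distance between slot and gate below 0.01 m and y of lock_bar in the frame of turntable above 0.155 m), for 0.2 s.
2. the bar is fully home in the slot (horizontal distance between slot and gate below 0.01 m and y of lock_bar in the frame of turntable between 0.134 and 0.144 m), for 0.2 s.
At the end, for the whole second after the job is handed in: The bar lies flat in its guide with its nose in the slot, within 4 mm of fully home (post against the strap), the slot within 10 mm of facing the bar, both at rest, the bar never lifted by more than 12 mm and no other thing moved by more than 30 mm (all of step 2 and x of lock_bar in the frame of turntable between -0.005 and 0.005 m and z of lock_bar in the frame of turntable below 0.049 m and angle between lock_bar's own z axis and vertical below 0.06 rad and linear speed of lock_bar below 0.01 m/s and velocity of joint index_disc between -0.05 and 0.05 rad/s); the robot touches nothing.
It fails at once if the locking bar is lifted (either end by more than 12 mm) (height (world z) of bar_nose above 0.064 m or height (world z) of bar_post above 0.116 m or height (world z) of lock_bar above 0.057 m).
It fails at once if a bystander (mug, stone, wrench, bottle, wheel, tin or brush) is moved by more than 30 mm (distance of any of mug, whetstone, wrench, oil_bottle, abrasive_wheel, tin, brush from where it was at the start of the episode above 0.03 m).
It also fails if it takes over 53 s, if anything falls off the work surface, if the arm or the gripper's body presses on something with over 40 N, if the wrist force passes 120 N, or if a joint passes its speed limit or range.

## Working session

There is one attempt and no reset: what is moved stays moved. The work goes in short steps, Python scripts to look and compute and a shell command to move; the robot and the scene stay as the last step left them, time stands still between calls to the robot, and variables do not carry over. Pictures are saved under pics/ and viewed, on a budget of 10 in all, crops included, one or two more only if the job needs it, and the job is handed in when it is done.

```bash
mkdir -p pics
cat > h.py <<'E'
import numpy as np, cv2
from cell import env, optics, order
def cam(n):
    c=optics.read_camera(n); return c
def proj(c,X):
    p=np.asarray(c["R"])@np.asarray(X,float)+np.asarray(c["t"]).ravel()
    return np.array([c["fx"]*p[0]/p[2]+c["cx"],c["fy"]*p[1]/p[2]+c["cy"]])
def ray(c,uv):
    R=np.asarray(c["R"]);t=np.asarray(c["t"]).ravel()
    return -R.T@t, R.T@np.array([(uv[0]-c["cx"])/c["fx"],(uv[1]-c["cy"])/c["fy"],1.])
def plane(c,uv,z):
    o,d=ray(c,uv); return o+d*(z-o[2])/d[2]
def deep(c,uv):
    o,d=ray(c,uv); return o+d*float(c["z_map"][int(round(uv[1])),int(round(uv[0]))])
def cross(c1,u1,c2,u2):
    o1,d1=ray(c1,u1);o2,d2=ray(c2,u2)
    s=np.linalg.lstsq(np.c_[d1,-d2],o2-o1,rcond=None)[0]
    a=o1+s[0]*d1;b=o2+s[1]*d2; return (a+b)/2,np.linalg.norm(a-b)
E
python3 - <<'E'
from h import *
for n in("top","side"):
    c=cam(n); cv2.imwrite(f"pics/{n}0.png",c["frame"]); print(n,c["fx"],np.round(c["R"],3).tolist(),np.round(c["t"],3).tolist())
print(env.get_obs())
E
```

```text
top 453.939504417393 [[0.008, -1.0, -0.005], [-0.979, -0.007, -0.205], [0.205, 0.007, -0.979]] [0.021, 0.507, 1.083]
side 441.3369608951807 [[0.994, -0.109, 0.022], [-0.05, -0.614, -0.788], [0.1, 0.782, -0.615]] [-0.514, 0.115, 1.076]
{'time_s': 0.1, 'qpos': array([72.19874508, 18.43564783, -4.01649817, 83.16641692,  1.2945709 ,
       78.54127623, -3.25875158]), 'joint_velocities': array([-0.01214998, -0.03529067,  0.02721203, -0.11940881, -0.05653125,
       -0.01636827, -0.08321037]), 'effort': array([-7.08092157e-04, -4.92573130e+01, -4.06026402e-01, -3.13403141e+01,
       -6.41111727e-02,  3.94409441e-02,  5.58981264e-05]), 'tool_pos': array([ 0.20727564, -0.61567805,  0.29127455]), 'tool_rot': array([ 1.79995332e+02,  9.81303678e-02, -7.13871074e+01]), 'force': array([ 0.14541341,  0.1869047 , -0.35109295]), 'wrist_torque': array([-0.00829591, -0.00104943, -0.02047573]), 'grip_width': 0.08704823147831987}
```

View pics/top0.png

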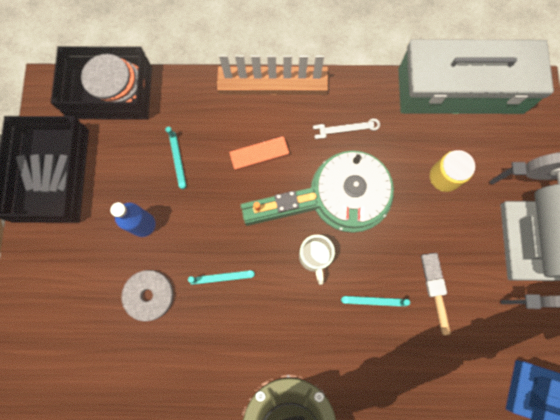

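View pics/side0.png

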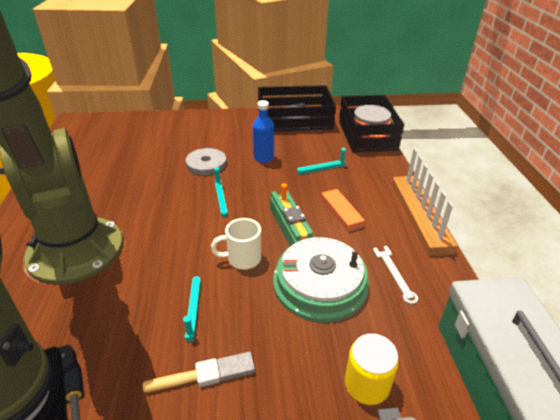

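Top view: the turntable disc is centred at about (354,186), with its slot between red lines at (353,213) and the black pin at (357,159). The guide arm runs left, with the strap at (288,201) and the orange post at (258,207). There are three teal look-alike bars at (177,158), (222,277) and (376,300). The brass bar in the guide with the orange post is the only one that fits the description. Next I measure and confirm it in a crop.

```bash
cat >> h.py <<'E'
def blob(c,f,box):
    h=cv2.cvtColor(c["frame"],cv2.COLOR_BGR2HSV).astype(int); m=f(h[...,0],h[...,1],h[...,2])
    k=np.zeros_like(m);x0,y0,x1,y1=box;k[y0:y1,x0:x1]=1; m=(m&(k>0)).astype(np.uint8)
    n,l,s,ce=cv2.connectedComponentsWithStats(m)
    i=1+np.argmax(s[1:,4]); return l==i,s[i],ce[i]
ORANGE=lambda h,s,v:(h>4)&(h<17)&(s>180)&(v>150)
BLACK=lambda h,s,v:(v<60)
WHITE=lambda h,s,v:(s<60)&(v>150)
E
python3 - <<'E'
from h import *
T=cam("top");S=cam("side")
for nm,f,bt,bs in(("post",ORANGE,(248,195,270,218),(272,178,296,204)),("pin",BLACK,(342,148,372,172),(342,245,364,274)),("disc",WHITE,(308,145,402,235),(270,230,372,305))):
    mt,st,ct=blob(T,f,bt);ms,ss,cs=blob(S,f,bs); print(nm,st,ct.round(1),ss,cs.round(1),"cross",[np.round(q,4) for q in cross(T,ct,S,cs)])
    if nm=="disc":
        for c,m in((T,mt),(S,ms)):
            hull=cv2.convexHull(np.argwhere(m)[:,::-1].astype(np.float32))[:,0]
            P=np.array([plane(c,p,.058)[:2] for p in hull]).astype(np.float32); print("circle",cv2.minEnclosingCircle(P))
for n,c,b in(("t",T,(235,140,405,240)),("s",S,(262,175,376,320))):
    cr=c["frame"][b[1]:b[3],b[0]:b[2]];k=4 if n=="t" else 4
    cv2.imwrite(f"pics/crop_{n}.png",cv2.resize(cr,None,fx=k,fy=k,interpolation=cv2.INTER_CUBIC))
for p in((288,201),(332,160),(354,184)): print(p,deep(T,p).round(4))
E
```

```text
Traceback (most recent call last):
  File "h.py", line 23, in blob
    i=1+np.argmax(s[1:,4]); return l==i,s[i],ce[i]
        ~~~~~~~~~^^^^^^^^^
ValueError: attempt to get argmax of an empty sequence
```

```bash
sed -i 's/^    i=1+np/    if n<2: print("EMPTY",box,h[y0:y1,x0:x1].reshape(-1,3)[np.argsort(-h[y0:y1,x0:x1,1].ravel())[:5]].tolist(),h[y0:y1,x0:x1,2].min()); return m>0,s[0],ce[0]\n    i=1+np/; s/(s>180)&(v>150)/(s>150)\&(v>120)/; s/(v<60)/(v<75)/' h.py
cat > m.py <<'E'
from h import *
T=cam("top");S=cam("side")
for nm,f,bt,bs in(("post",ORANGE,(248,195,270,218),(272,178,296,204)),("pin",BLACK,(342,148,372,172),(342,245,364,274)),("disc",WHITE,(308,145,402,235),(270,230,372,305))):
    mt,st,ct=blob(T,f,bt);ms,ss,cs=blob(S,f,bs); print(nm,st,ct.round(1),ss,cs.round(1),"cross",[np.round(q,4) for q in cross(T,ct,S,cs)])
    if nm=="disc":
        for c,m in((T,mt),(S,ms)):
            hull=cv2.convexHull(np.argwhere(m)[:,::-1].astype(np.float32))[:,0]
            P=np.array([plane(c,p,.058)[:2] for p in hull]).astype(np.float32); print("circle",cv2.minEnclosingCircle(P))
for n,c,b in(("t",T,(235,140,405,240)),("s",S,(262,175,376,320))):
    cr=c["frame"][b[1]:b[3],b[0]:b[2]]
    cv2.imwrite(f"pics/crop_{n}.png",cv2.resize(cr,None,fx=4,fy=4,interpolation=cv2.INTER_CUBIC))
for p in((288,201),(332,160),(354,184)): print(p,deep(T,p).round(4))
E
python3 m.py
```

```text
post [254 205   7   6  23] [257.4 207.9] [272 178  24  24 398] [284.4 186.6] cross [array([0.5158, 0.0788, 0.0994]), np.float64(0.0109)]
EMPTY (342, 148, 372, 172) [[11, 128, 149], [11, 127, 150], [11, 124, 150], [10, 124, 152], [11, 124, 154]] 81
pin [     0      0    560    420 235200] [279.5 209.5] [350 253   7  14  52] [353.3 260.3] cross [array([ 0.6347,  0.0174, -0.1269]), np.float64(0.1547)]
disc [ 317  151   76   72 3889] [354.3 185.9] [ 282  237   82   64 3630] [322.5 268.4] cross [array([ 0.5806, -0.1635,  0.0495]), np.float64(0.0003)]
circle ((0.5804284811019897, -0.160749614238739), 0.09741180390119553)
circle ((0.5757778286933899, -0.1635972261428833), 0.09507106989622116)
(288, 201) [0.5354 0.0047 0.0673]
(332, 160) [ 0.6467 -0.1074  0.0558]
(354, 184) [ 0.5766 -0.158   0.0804]
```

View pics/crop_t.png

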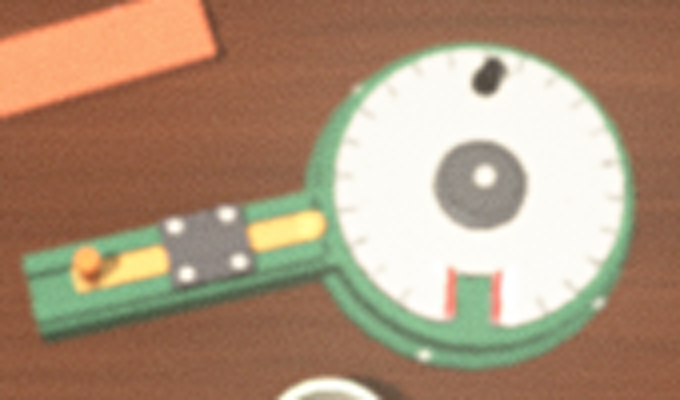

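View pics/crop_s.png

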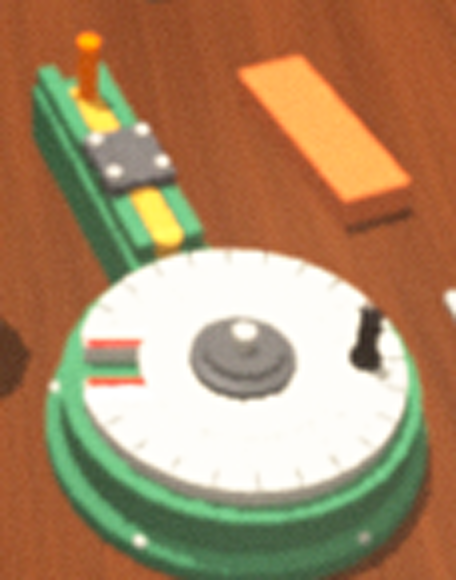

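Crop: brass bar with the orange post, top at full-image (256.7,204.5), in the green guide under the dark strap, so this is the right bar. Pin top is at (358.2,156.8) in top and (354.8,253.5) in side. Stud top is at (356,184) and (323,257.8).

Run:
```python
from h import *
T=cam("top");S=cam("side")
def c4(x,y,o): return np.array([x,y])/4+np.array(o)-.375
t=lambda x,y:c4(x,y,(235,140)); s=lambda x,y:c4(x,y,(262,175))
r={}
for n,a,b in(("post",(87,256),(89,38)),("pin",(493,66),(371,312)),("stud",(484,176),(244,328)),("strap",(207,244),(131,157)),("slot_in",(473,274),(140,364)),("nose",(325,221),(166,243))):
    X,e=cross(T,t(*a),S,s(*b)); r[n]=X; print(n,X.round(4),round(e,4))
for n,z in(("stud",.082),("post",.104),("pin",.093)):pass
a=plane(T,t(484,176),.082);b=plane(S,s(244,328),.082);print("stud planes",a,b)
a=plane(T,t(87,258),.104);b=plane(S,s(89,38),.104);print("post planes",a,b)
a=plane(T,t(493,66),.093);b=plane(S,s(371,312),.093);print("pin planes",a,b)
a=plane(T,t(207,244),.069);b=plane(S,s(131,157),.069);print("strap planes",a,b)
O=r["stud"]
for n in("post","strap","pin","slot_in"):
    d=(r[n]-O)[:2];print(n,np.hypot(*d).round(4),np.degrees(np.arctan2(d[1],d[0])).round(2))
```

```text
post [0.5195 0.0807 0.107 ] 0.0009
pin [ 0.6451 -0.167   0.0954] 0.0025
stud [ 0.5777 -0.1615  0.0838] 0.0021
strap [0.5379 0.0088 0.0663] 0.0026
slot_in [ 0.5222 -0.1574  0.0567] 0.0027
nose [ 0.552  -0.0651  0.0612] 0.0023
stud planes [ 0.57714419 -0.16178539  0.082     ] [ 0.5792496  -0.15942133  0.082     ]
post planes [0.51846165 0.08086089 0.104     ] [0.52042872 0.08505199 0.104     ]
pin planes [ 0.64460154 -0.16736584  0.093     ] [ 0.64729774 -0.16424159  0.093     ]
strap planes [0.53596259 0.00874708 0.069     ] [0.53876729 0.00600847 0.069     ]
post 0.2491 103.52
strap 0.1749 103.15
pin 0.0676 -4.69
slot_in 0.0557 175.79
```

```bash
cat > go.py <<'E'
import sys,numpy as np
from scipy.spatial.transform import Rotation as Ro
from cell import env
o=env.get_obs();p=o["tool_pos"].copy();R=Ro.from_euler("xyz",o["tool_rot"],degrees=True)
print("now",p.round(4),o["tool_rot"].round(1),"t",round(o["time_s"],2),"F",o["force"].round(2),"w",round(o["grip_width"],4),"j",o["qpos"].round(0)[[0,6]])
for a in sys.argv[1:]:
    q=np.array(eval(a),float);print(a,"cm",(R.inv().apply(q[:3]-p)*100).round(2),"turn",R.inv().__mul__(Ro.from_euler("xyz",[180,0,q[3]],degrees=True)).as_rotvec().round(3) if len(q)>3 else "");p=q[:3]
E
python3 go.py "(.30,-.42,.292)" "(.44,-.24,.292)" "(.645,-.167,.25,-130)"
```

```text
now [ 0.2074 -0.616   0.2921] [180.    0.  -71.4] t 0.4 F [-0.06  0.42 -0.15] w 0.0873 j [72. -3.]
(.30,-.42,.292) cm [-15.62 -15.03   0.02] turn 
(.44,-.24,.292) cm [-12.59 -19.01   0.  ] turn 
(.645,-.167,.25,-130) cm [ -0.38 -21.76   4.2 ] turn [0.    0.    1.023]
```

```bash
python3 -m creep '[[-2.6,-2.5,0,0,0,0,0.5],[-2.6,-2.5,0,0,0,0,0.5],[-2.6,-2.5,0,0,0,0,0.5],[-2.6,-2.5,0,0,0,0,0.5],[-2.6,-2.5,0,0,0,0,0.5],[-2.6,-2.5,0,0,0,0,0.5],[-2.1,-3.2,0,0,0,0,0.5],[-2.1,-3.2,0,0,0,0,0.5],[-2.1,-3.2,0,0,0,0,0.5],[-2.1,-3.2,0,0,0,0,0.5],[-2.1,-3.2,0,0,0,0,0.5],[-2.1,-3.2,0,0,0,0,0.5]]'; python3 go.py "(.645,-.167,.25,-130)"
```

```text
time_s: 1.6
tool_pos: [0.4459, -0.2319, 0.2915]
tool_rot: [179.9, -0.4, -72.2]
force: [0.7, 0.3, 0.6]
grip_width: 0.0435
now [ 0.4459 -0.2319  0.2915] [179.9  -0.4 -72.2] t 1.6 F [0.67 0.26 0.58] w 0.0435 j [ 49. -48.]
(.645,-.167,.25,-130) cm [ -0.12 -20.95   4.11] turn [-1.000e-03 -7.000e-03  1.009e+00]
```

```bash
python3 -m creep '[[0,-4.2,0.4,0,0,0,0.5],[0,-4.2,0.8,0,0,0,0.5],[0,-4.2,0.8,0,0,0,0.5],[0,-4.2,0.8,0,0,0,0.5],[0,-4.2,0.8,0,0,0,0.5],[0,0,0,0,0,0.14,0.5],[0,0,0,0,0,0.14,0.5],[0,0,0,0,0,0.14,0.5],[0,0,0,0,0,0.14,0.5],[0,0,0,0,0,0.14,0.5],[0,0,0,0,0,0.14,0.5],[0,0,0,0,0,0.14,0.5],[0,0,0,0,0,0,0.5]]'; python3 go.py "(.645,-.167,.20,-130)"
```

```text
time_s: 2.9
tool_pos: [0.6574, -0.1564, 0.2504]
tool_rot: [-179.9, -0.2, -130.1]
force: [0.0, 0.2, 0.3]
grip_width: 0.0435
now [ 0.6574 -0.1564  0.2504] [-179.9   -0.2 -130.1] t 2.9 F [0.   0.18 0.27] w 0.0435 j [  26. -125.]
(.645,-.167,.20,-130) cm [1.59 0.28 5.04] turn [-0.001 -0.003 -0.002]
```

```bash
python3 -m creep '[[1.6,0.3,0,0,0,0,0.5],[0,0,3,0,0,0,0.5],[0,0,2,0,0,0,0.5],[0,0,2,0,0,0,0.5],[0,0,0,0,0,0,0.5]]'; python3 go.py "(.645,-.167,.143,-130)"
```

```text
time_s: 3.4
tool_pos: [0.6413, -0.1719, 0.1799]
tool_rot: [-179.8, -0.3, -129.4]
force: [-0.6, -0.3, -0.5]
grip_width: 0.0436
now [ 0.6413 -0.1719  0.1799] [-179.8   -0.3 -129.4] t 3.4 F [-0.62 -0.26 -0.49] w 0.0436 j [  28. -123.]
(.645,-.167,.143,-130) cm [-0.63  0.04  3.69] turn [-0.004 -0.005  0.011]
```

```bash
python3 -m creep '[[-0.5,0,0,0,0,0.01,0.5],[0,0,1.5,0,0,0,0.5],[0,0,1.5,0,0,0,0.5],[0,0,0.5,0,0,0,0.5],[0,0,0,0,0,0,0.1],[0,0,0,0,0,0,0.1],[0,0,0,0,0,0,0.1],[0,0,0,0,0,0,0.1],[0,0,0,0,0,0,0.1]]' 4; python3 go.py
python3 - <<'E'
from h import *
S=cam("side");T=cam("top")
a=cv2.resize(S["frame"][200:340,240:400],None,fx=2.4,fy=2.4,interpolation=2);b=cv2.resize(T["frame"][120:260,280:440],None,fx=2.4,fy=2.4,interpolation=2)
cv2.imwrite("pics/grip.png",np.hstack([a,b]))
E
```

```text
time_s: 4.3
tool_pos: [0.6465, -0.1693, 0.1465]
tool_rot: [-179.4, -0.1, -129.8]
force: [1.7, -1.1, -2.8]
grip_width: 0.013
now [ 0.6465 -0.1693  0.1465] [-1.794e+02 -1.000e-01 -1.298e+02] t 4.3 F [ 1.74 -1.06 -2.8 ] w 0.013 j [  27. -124.]
```

View pics/grip.png

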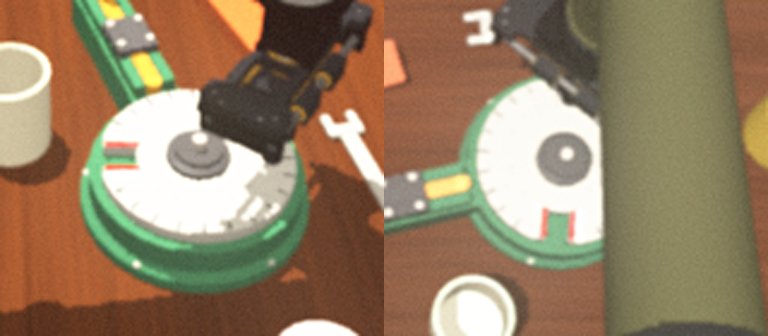

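```bash
python3 go.py "(.6434,-.1798,.1455)" "(.6388,-.1913,.1455)" "(.6312,-.2027,.1455)" "(.6214,-.2131,.1455)"  "(.6097,-.2210,.1455)" "(.5935,-.2272,.1455)"
```

```text
now [ 0.6465 -0.1694  0.1464] [-1.794e+02 -1.000e-01 -1.298e+02] t 4.4 F [ 2.68  0.86 -1.4 ] w 0.0133 j [  27. -124.]
(.6434,-.1798,.1455) cm [ 0.99 -0.43  0.1 ] turn 
(.6388,-.1913,.1455) cm [ 1.18 -0.38  0.01] turn 
(.6312,-.2027,.1455) cm [ 1.36 -0.15  0.  ] turn 
(.6214,-.2131,.1455) cm [1.43 0.09 0.  ] turn 
(.6097,-.2210,.1455) cm [ 1.36  0.39 -0.  ] turn 
(.5935,-.2272,.1455) cm [ 1.51  0.85 -0.01] turn
```

```bash
python3 -m creep '[[0.5,-0.2,0,0,0,0,0.1],[0.5,-0.2,0,0,0,0,0.1],[0.6,-0.2,0,0,0,0,0.1],[0.6,-0.2,0,0,0,0,0.1],[0.7,-0.1,0,0,0,0,0.1],[0.7,0,0,0,0,0,0.1],[0,0,0,0,0,0,0.1]]'; python3 go.py "(.6214,-.2131,.1465)"  "(.6097,-.2210,.1465)" "(.5935,-.2272,.1465)"
python3 - <<'E'
from h import *
S=cam("side");T=cam("top")
a=cv2.resize(S["frame"][200:340,240:400],None,fx=2.4,fy=2.4,interpolation=2);b=cv2.resize(T["frame"][120:260,280:440],None,fx=2.4,fy=2.4,interpolation=2)
cv2.imwrite("pics/mid.png",np.hstack([a,b]))
E
```

```text
time_s: 5.1
tool_pos: [0.6299, -0.2065, 0.1471]
tool_rot: [-179.3, -0.0, -129.9]
force: [0.3, -0.4, -1.0]
grip_width: 0.0127
now [ 0.6299 -0.2065  0.1471] [-179.3   -0.  -129.9] t 5.1 F [ 0.34 -0.39 -0.98] w 0.0127 j [  30. -121.]
(.6214,-.2131,.1465) cm [1.05 0.23 0.05] turn 
(.6097,-.2210,.1465) cm [ 1.36  0.39 -0.  ] turn 
(.5935,-.2272,.1465) cm [ 1.51  0.85 -0.01] turn
```

View pics/mid.png

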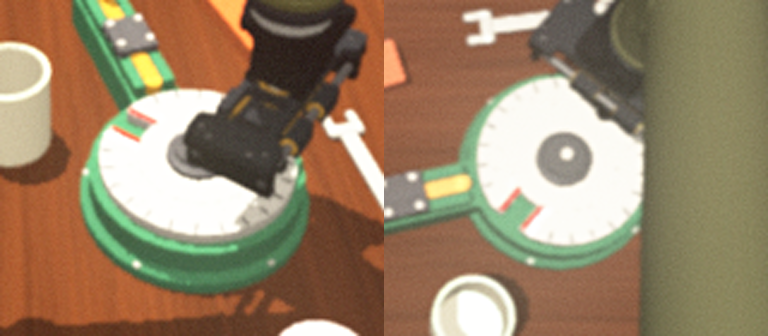

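Disc is following: the slot has moved to about (520,210) in the right half, turning clockwise towards the bar. Finishing the arc.

```bash
python3 -m creep '[[0.5,0.1,0,0,0,0,0.1],[0.5,0.1,0,0,0,0,0.1],[0.6,0.2,0,0,0,0,0.1],[0.6,0.2,0,0,0,0,0.1],[0.5,0.25,0,0,0,0,0.1],[0.5,0.3,0,0,0,0,0.1],[0,0,0,0,0,0,0.1],[0,0,0,0,0,0,0.1]]'; python3 go.py "(.5935,-.2272,.147)"
cat > slot.py <<'E'
from h import *
# slot direction from the two red lines; axis/bar direction from first measurement
O=np.array([.5777,-.161])
for n in("top","side"):
    c=cam(n);h=cv2.cvtColor(c["frame"],cv2.COLOR_BGR2HSV).astype(int)
    m=((h[...,0]<8)|(h[...,0]>168))&(h[...,1]>90)&(h[...,2]>90)
    P=np.array([plane(c,p,.058)[:2] for p in np.argwhere(m)[:,::-1]])
    d=P-O;r=np.hypot(*d.T);k=(r>.05)&(r<.092);d=d[k];P=P[k]
    a=np.degrees(np.arctan2(d[:,1],d[:,0]))%360
    if len(a): print(n,len(a),"slot mean dir",np.degrees(np.arctan2(*d.mean(0)[::-1])).round(2),"span",np.percentile(a,[2,98]).round(1),"mean",P.mean(0).round(4))
    u=proj(c,[.56,-.12,.058]).astype(int);x0,y0=u[0]-80,u[1]-70
    cv2.imwrite(f"pics/_{n}.png",cv2.resize(c["frame"][y0:y0+140,x0:x0+160],None,fx=2.4,fy=2.4,interpolation=2))
E
python3 slot.py
```

```text
time_s: 6.0
tool_pos: [0.5983, -0.224, 0.1471]
tool_rot: [-179.2, 0.0, -129.8]
force: [1.9, -0.1, -1.7]
grip_width: 0.0128
now [ 0.5983 -0.224   0.1471] [-179.2    0.  -129.8] t 6.0 F [ 1.91 -0.14 -1.75] w 0.0128 j [  33. -118.]
(.5935,-.2272,.147) cm [0.55 0.16 0.01] turn 
top 33 slot mean dir 108.27 span [ 95.3 124.6] mean [ 0.5561 -0.0954]
side 30 slot mean dir 105.93 span [ 92.5 121.9] mean [ 0.5583 -0.0932]
```

```bash
python3 -m creep '[[0.4,0.15,0,0,0,0,0.1],[0,0,0,0,0,0,0.1],[0,0,0,0,0,0,0.1]]'; python3 slot.py; python3 -c "
import cv2,numpy as np;cv2.imwrite('pics/slot1.png',np.hstack([cv2.imread('pics/_side.png'),cv2.imread('pics/_top.png')]))"
```

```text
time_s: 6.4
tool_pos: [0.5945, -0.2255, 0.1471]
tool_rot: [-179.3, 0.0, -129.7]
force: [1.1, 0.5, -0.7]
grip_width: 0.0131
top 33 slot mean dir 103.68 span [ 90.4 120.2] mean [ 0.5616 -0.095 ]
side 29 slot mean dir 99.86 span [ 87.4 119.2] mean [ 0.5662 -0.0947]
```

View pics/slot1.png

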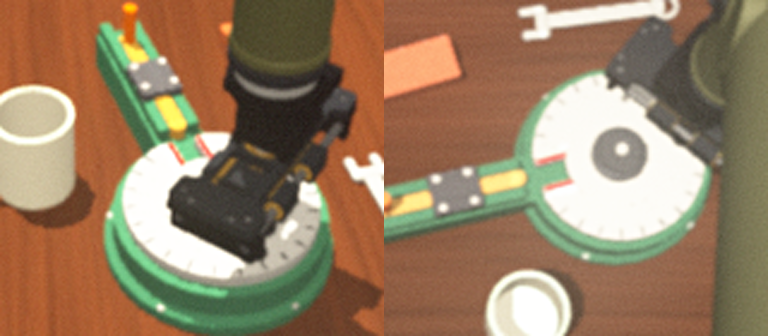

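```bash
cat > rel.py <<'E'
from h import *
O=np.array([.5777,-.161])
for n in("top","side"):
    c=cam(n);h=cv2.cvtColor(c["frame"],cv2.COLOR_BGR2HSV).astype(int)
    def pts(m,z): return np.array([plane(c,p,z)[:2] for p in np.argwhere(m)[:,::-1]])
    Y=pts((h[...,0]>17)&(h[...,0]<32)&(h[...,1]>90)&(h[...,2]>130),.059)
    u0=np.array([np.cos(np.radians(103.4)),np.sin(np.radians(103.4))]);n0=np.array([-u0[1],u0[0]])
    y=Y-O;a,b=y@u0,y@n0;k=(abs(b)<.02)&(a>.05)&(a<.15); # bar part between rim and strap
    print(n,"bar N",k.sum(),"along",np.percentile(a[k],[1,99]).round(4),"lateral (l<strap)",((np.percentile(b[k],4)+np.percentile(b[k],96))/2).round(4))
    P=pts(((h[...,0]<8)|(h[...,0]>168))&(h[...,1]>80)&(h[...,2]>90),.058)
    d=P-O;a,b=d@u0,d@n0;k=(a>.05)&(a<.092)&(abs(b)<.03);a,b=a[k],b[k]
    for s in(1,-1):
        q=s*b>0;print("  line",s,q.sum(),"lat",b[q].mean().round(4),"along",a[q].mean().round(4))
    L=[b[b>0].mean(),b[b<0].mean()];print("  slot centre lat",np.mean(L).round(4),"gap",(L[0]-L[1]).round(4))
E
python3 rel.py
```

```text
top bar N 134 along [0.0995 0.1461] lateral (l<strap) 0.0015
  line 1 15 lat 0.018 along 0.0673
  line -1 22 lat -0.0113 along 0.0684
  slot centre lat 0.0034 gap 0.0293
side bar N 135 along [0.0885 0.1493] lateral (l<strap) -0.0001
  line 1 10 lat 0.0164 along 0.0694
  line -1 20 lat -0.0134 along 0.067
  slot centre lat 0.0015 gap 0.0297
```

Run:
```python
from h import *
c=cam("top");O=np.array([.5777,-.161]);th=np.radians(103.4);u=np.array([np.cos(th),np.sin(th)]);n=np.array([-u[1],u[0]])
# image: right = along(-10..250mm)*3px/mm, down = lateral +
w=[(-.01,-.05),(.23,-.05),(.23,.05),(-.01,.05)]
src=np.float32([proj(c,[*(O+a*u+b*n),.058]) for a,b in w]);dst=np.float32([((a+.01)*3000,(b+.05)*3000) for a,b in w])
im=cv2.warpPerspective(c["frame"],cv2.getPerspectiveTransform(src,dst),(720,300),flags=cv2.INTER_CUBIC)
cv2.line(im,(0,150),(719,150),(255,0,255),1);cv2.imwrite("pics/rect.png",im)
```

```text
(no output)
```

View pics/rect.png

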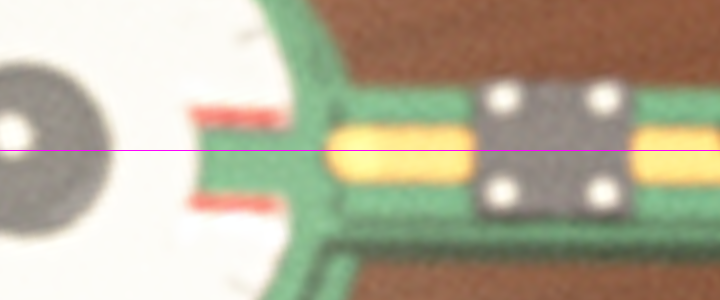

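Rectified view: the slot lines at rows 117 and 203 give a slot middle at row 160. The bar's middle is at row 153.5, so the slot is about 2 mm short. I'll nudge it, then release.

```bash
python3 -m creep '[[0.15,0.1,0,0,0,0,0.1],[0,0,0,0,0,0,0.1],[0,0,0,0,0,0,0.1]]'; python3 rel.py; python3 go.py
```

```text
time_s: 6.95
tool_pos: [0.5929, -0.2259, 0.1471]
tool_rot: [-179.3, 0.0, -129.7]
force: [1.6, -0.0, 0.3]
grip_width: 0.0129
top bar N 133 along [0.0995 0.1465] lateral (l<strap) 0.0014
  line 1 13 lat 0.0166 along 0.0666
  line -1 23 lat -0.0125 along 0.0698
  slot centre lat 0.0021 gap 0.0291
side bar N 135 along [0.0885 0.1493] lateral (l<strap) -0.0001
  line 1 10 lat 0.0148 along 0.0679
  line -1 25 lat -0.0151 along 0.0681
  slot centre lat -0.0002 gap 0.0298
now [ 0.5929 -0.2259  0.1471] [-179.3    0.  -129.7] t 7.05 F [ 0.37  0.5  -0.01] w 0.0132 j [  33. -117.]
```

```bash
python3 -m creep '[[0,0,0,0,0,0,0.45],[0,0,0,0,0,0,0.45],[0,0,0,0,0,0,0.45],[0,0,0,0,0,0,0.45],[0,0,-2,0,0,0,0.45],[0,0,-4,0,0,0,0.45],[0,0,-4,0,0,0,0.0],[0,0,0,0,0,-0.14,0.0],[0,0,0,0,0,-0.14,0.0],[0,0,0,0,0,-0.14,0.0],[0,0,0,0,0,-0.14,0.0],[0,0,0,0,0,-0.14,0.0],[0,0,0,0,0,-0.14,0.0],[0,0,0,0,0,-0.09,0.0],[0,0,0,0,0,0,0]]'; python3 go.py "(.509,.1245,.25,-76.6)"; python3 rel.py
```

```text
time_s: 8.55
tool_pos: [0.5902, -0.2245, 0.2502]
tool_rot: [-179.8, -0.4, -74.2]
force: [0.2, 0.5, -0.7]
grip_width: 0.0004
now [ 0.5902 -0.2245  0.2502] [-179.8   -0.4  -74.2] t 8.55 F [ 0.2   0.52 -0.69] w 0.0004 j [ 40. -62.]
(.509,.1245,.25,-76.6) cm [-35.8   -1.68  -0.25] turn [-0.003 -0.008  0.042]
top bar N 131 along [0.0995 0.1465] lateral (l<strap) 0.0017
  line 1 13 lat 0.0166 along 0.0676
  line -1 22 lat -0.0126 along 0.0695
  slot centre lat 0.002 gap 0.0292
side bar N 134 along [0.0892 0.1493] lateral (l<strap) -0.0002
  line 1 10 lat 0.0148 along 0.0679
  line -1 19 lat -0.0148 along 0.0701
  slot centre lat -0.0 gap 0.0296
```

```bash
python3 -m creep '[[-4.2,-0.2,0,0,0,0,0],[-4.2,-0.2,0,0,0,0,0],[-4.2,-0.2,0,0,0,0,0],[-4.2,-0.2,0,0,0,0,0],[-4.2,-0.2,0,0,0,0,0],[-4.2,-0.2,0,0,0,0,0],[-4.2,-0.2,0,0,0,0,0],[-4.2,-0.2,0,0,0,0,0],[-2,0,0,0,0,0.04,0],[0,0,0,0,0,0,0]]'; python3 go.py "(.509,.1245,.17,-76.6)"
```

```text
time_s: 9.65
tool_pos: [0.5103, 0.1342, 0.2472]
tool_rot: [-179.6, -0.6, -78.2]
force: [-1.0, -0.6, -0.8]
grip_width: 0.0005
now [0.5103 0.1342 0.2472] [-179.6   -0.6  -78.2] t 9.65 F [-1.01 -0.61 -0.76] w 0.0005 j [  20. -101.]
(.509,.1245,.17,-76.6) cm [0.85 0.38 7.72] turn [-0.007 -0.011 -0.028]
```

```bash
python3 -m creep '[[0,0.3,2,-0.007,-0.01,-0.03,0],[0,0,3,0,0,0,0],[0,0,3,0,0,0,0],[0,0,1.5,0,0,0,0],[0,0,0,0,0,0,0]]'; python3 go.py "(.509,.1245,.138,-76.6)"
python3 - <<'E'
from h import *
S=cam("side");T=cam("top")
a=cv2.resize(S["frame"][130:250,220:360],None,fx=2.8,fy=2.8,interpolation=2);b=cv2.resize(T["frame"][140:260,200:340],None,fx=2.8,fy=2.8,interpolation=2)
cv2.imwrite("pics/post.png",np.hstack([a,b]))
E
```

```text
time_s: 10.15
tool_pos: [0.5107, 0.1276, 0.1506]
tool_rot: [-179.8, -0.3, -76.8]
force: [0.2, -0.1, 1.1]
grip_width: 0.0006
now [0.5107 0.1276 0.1506] [-179.8   -0.3  -76.8] t 10.15 F [ 0.23 -0.09  1.12] w 0.0006 j [  19. -102.]
(.509,.1245,.138,-76.6) cm [0.25 0.24 1.26] turn [-0.004 -0.005 -0.004]
```

View pics/post.png

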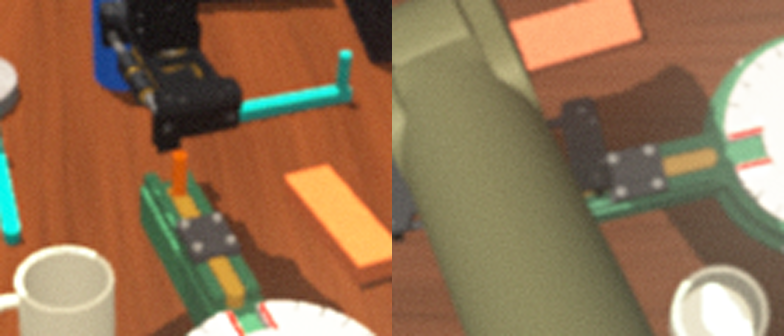

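```bash
python3 -m creep '[[0,0.25,1.2,0,0,0,0],[0.8,0,0,0,0,0,0],[0.6,0,0,0,0,0,0],[0,0,0,0,0,0,0]]'; python3 go.py "(.5236,.0649,.138,-76.6)"; python3 -m creep '[[0.5,0,0,0,0,0,0],[0.5,0,0,0,0,0,0],[0.5,0,0,0,0,0,0],[0.5,0,0,0,0,0,0]]'; python3 go.py "(.5236,.0649,.138,-76.6)"; python3 rel.py
```

```text
time_s: 10.65
tool_pos: [0.5152, 0.1118, 0.143]
tool_rot: [-179.3, -0.4, -77.0]
force: [0.6, -0.5, -0.2]
grip_width: 0.0006
now [0.5152 0.1118 0.143 ] [-179.3   -0.4  -77. ] t 10.65 F [ 0.56 -0.47 -0.25] w 0.0006 j [  20. -101.]
(.5236,.0649,.138,-76.6) cm [4.75 0.25 0.53] turn [-0.013 -0.007 -0.006]
time_s: 11.05
tool_pos: [0.5204, 0.0919, 0.1442]
tool_rot: [-179.2, -0.4, -76.9]
force: [-0.6, 0.6, -0.1]
grip_width: 0.0008
now [0.5204 0.0919 0.1442] [-179.2   -0.4  -76.9] t 11.05 F [-0.63  0.64 -0.09] w 0.0008 j [ 21. -98.]
(.5236,.0649,.138,-76.6) cm [2.7  0.31 0.63] turn [-0.014 -0.006 -0.005]
top bar N 149 along [0.0915 0.147 ] lateral (l<strap) 0.0016
  line 1 20 lat 0.0172 along 0.0686
  line -1 21 lat -0.0132 along 0.0689
  slot centre lat 0.002 gap 0.0304
side bar N 159 along [0.0777 0.1492] lateral (l<strap) 0.0002
  line 1 19 lat 0.0149 along 0.0694
  line -1 25 lat -0.0157 along 0.0707
  slot centre lat -0.0004 gap 0.0306
```

```bash
python3 -m creep '[[0.5,0.1,0.1,0,0,0,0],[0.5,0.1,0.1,0,0,0,0],[0.5,0,0,0,0,0,0],[0.4,0,0,0,0,0,0],[0,0,0,0,0,0,0]]'; python3 go.py "(.5236,.0649,.138,-76.6)"; python3 -m creep '[[0.2,0,0,0,0,0,0],[0.2,0,0,0,0,0,0]]';  python3 go.py "(.5236,.0649,.138,-76.6)"; python3 rel.py
```

```text
time_s: 11.65
tool_pos: [0.5239, 0.0747, 0.1438]
tool_rot: [-178.9, -0.2, -76.8]
force: [0.8, 1.3, 1.3]
grip_width: 0.0002
now [0.5239 0.0747 0.1438] [-178.9   -0.2  -76.8] t 11.65 F [0.84 1.33 1.3 ] w 0.0002 j [ 23. -96.]
(.5236,.0649,.138,-76.6) cm [0.95 0.27 0.58] turn [-0.018 -0.003 -0.003]
time_s: 11.85
tool_pos: [0.5248, 0.0711, 0.1438]
tool_rot: [-179.0, -0.1, -76.8]
force: [-0.9, 3.0, 1.0]
grip_width: 0.0002
now [0.5248 0.0711 0.1438] [-1.79e+02 -1.00e-01 -7.68e+01] t 11.85 F [-0.95  2.98  1.02] w 0.0002 j [ 23. -95.]
(.5236,.0649,.138,-76.6) cm [0.58 0.27 0.58] turn [-0.018 -0.002 -0.003]
top bar N 159 along [0.0707 0.1299] lateral (l<strap) 0.0018
  line 1 19 lat 0.0174 along 0.0669
  line -1 27 lat -0.0135 along 0.0676
  slot centre lat 0.0019 gap 0.0309
side bar N 210 along [0.0586 0.149 ] lateral (l<strap) 0.0001
  line 1 21 lat 0.0152 along 0.0679
  line -1 28 lat -0.0159 along 0.069
  slot centre lat -0.0003 gap 0.0311
```

```bash
python3 -m creep '[[0.2,0,0,0,0,0,0],[0.2,0,0,0,0,0,0],[0.2,0,0,0,0,0,0]]';python3 -m creep '[[0.2,0,0,0,0,0,0]]';python3 -m creep '[[0.15,0,0,0,0,0,0]]';  python3 -m creep '[[0.1,0,0,0,0,0,0]]'; python3 rel.py
```

```text
time_s: 12.25
tool_pos: [0.5261, 0.0653, 0.1438]
tool_rot: [-179.0, -0.1, -76.7]
force: [-0.3, 2.1, 1.7]
grip_width: 0.0004
time_s: 12.35
tool_pos: [0.5266, 0.0632, 0.1438]
tool_rot: [-179.0, -0.1, -76.7]
force: [-0.4, 2.6, 1.1]
grip_width: 0.0008
time_s: 12.45
tool_pos: [0.527, 0.0615, 0.1438]
tool_rot: [-179.0, -0.1, -76.7]
force: [-1.4, 1.8, 1.7]
grip_width: 0.0005
time_s: 12.55
tool_pos: [0.5273, 0.0604, 0.1438]
tool_rot: [-179.0, -0.1, -76.8]
force: [-0.4, 3.0, 2.4]
grip_width: 0.0007
top bar N 150 along [0.0603 0.1174] lateral (l<strap) 0.0018
  line 1 22 lat 0.0173 along 0.0683
  line -1 25 lat -0.0138 along 0.0685
  slot centre lat 0.0017 gap 0.0311
side bar N 221 along [0.0572 0.149 ] lateral (l<strap) 0.0
  line 1 22 lat 0.0153 along 0.0683
  line -1 27 lat -0.0158 along 0.0678
  slot centre lat -0.0002 gap 0.0311
```

```bash
for i in 1 2; do :; done; python3 -m creep '[[0.1,0,0,0,0,0,0]]'|grep -E "pos|force"; python3 -m creep '[[0.1,0,0,0,0,0,0]]'|grep -E "pos|force"; python3 -m creep '[[0.1,0,0,0,0,0,0]]'|grep -E "pos|force"; python3 -m creep '[[0,0,0,0,0,0,0]]'|grep -E "pos|force"
```

```text
tool_pos: [0.5273, 0.0602, 0.1438]
force: [-0.8, 5.3, 2.5]
tool_pos: [0.5273, 0.0601, 0.1439]
force: [-1.9, 5.5, 2.3]
tool_pos: [0.5273, 0.0601, 0.1439]
force: [-0.7, 5.0, 1.7]
tool_pos: [0.5273, 0.0602, 0.1439]
force: [-0.3, 3.3, 1.3]
```

```bash
python3 -m creep '[[0.25,0,0,0,0,0,0]]'|grep -E "pos|force"; python3 -m creep '[[-0.5,0,0,0,0,0,0],[-2,0,0,0,0,0,0],[-2,0,0,0,0,0,0],[0,0,-4,0,0,0,0],[0,0,-4.5,0,0,0,0],[-4,0,-4,0,0,0,0],[-4,0,0,0,0,0,0],[0,0,0,0,0,0,0]]'; python3 rel.py
python3 - <<'E'
from h import *
S=cam("side");T=cam("top")
m,st,ct=blob(T,ORANGE,(258,188,284,218));_,ss,cs=blob(S,ORANGE,(276,182,304,215));print(st,ct,ss,cs)
a=cv2.resize(S["frame"][165:325,250:390],None,fx=2.8,fy=2.8,interpolation=2);b=cv2.resize(T["frame"][130:290,240:380],None,fx=2.8,fy=2.8,interpolation=2)
cv2.imwrite("pics/end.png",np.hstack([a,b]))
E
```

```text
tool_pos: [0.5275, 0.0596, 0.1439]
force: [-2.9, 10.4, 3.4]
time_s: 13.95
tool_pos: [0.4985, 0.1683, 0.2662]
tool_rot: [-179.2, -0.6, -77.3]
force: [-0.6, 0.2, -0.7]
grip_width: 0.0006
top bar N 227 along [0.0607 0.1461] lateral (l<strap) 0.0018
  line 1 14 lat 0.0163 along 0.068
  line -1 19 lat -0.0129 along 0.0691
  slot centre lat 0.0017 gap 0.0292
side bar N 226 along [0.0579 0.149 ] lateral (l<strap) -0.0005
  line 1 15 lat 0.0143 along 0.0697
  line -1 18 lat -0.0154 along 0.0708
  slot centre lat -0.0006 gap 0.0297
[271 199   5   8  36] [273.11111111 202.52777778] [276 182  28  26 420] [290.77619048 190.34047619]
```

View pics/end.png

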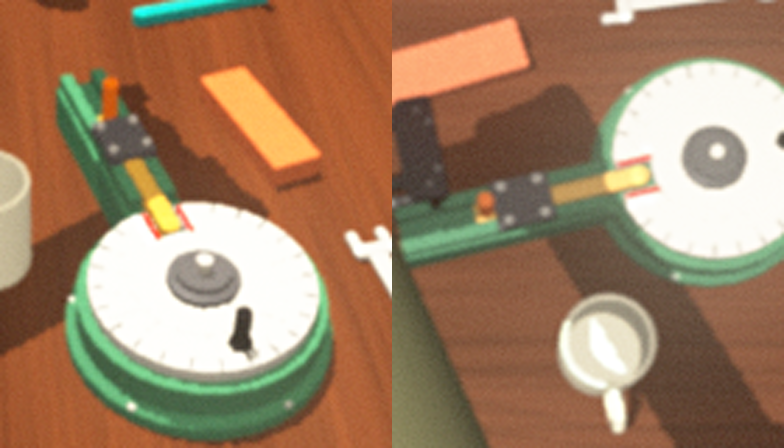

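The picture shows the nose deep in the slot between the red lines, at (630,178) right and (163,215) left. The post is tight against the strap at (487,205) right. The tool is clear of everything, so I'm handing in.

```bash
python3 -c "
from cell import order; print(order.sign_off())"
```

```text
the job is handed in; nothing more can be done
None
```

The turntable is locked and I handed the job in at about 14 s of the 53 s allowed; no verdict was reported.

- **Disc:** I gripped the black crank pin lightly (4 N) and walked it about 72° clockwise until the slot faced the bar. I then let go and confirmed the slot stayed put.
- **Bar:** I pushed the brass bar by its orange post with closed fingers. The tool stopped advancing and the push force rose from about 3 N to 10 N, which is the post meeting the strap.

After I backed the arm clear, the last checks showed:
- **Nose:** it is in the slot about 58–61 mm from the axis in both views; home is 60 mm.
- **Slot:** it is within about 0.2 mm of the bar's centreline in both views.
- **Post:** it sits against the strap, and nothing else was seen to have moved.

Two readings were less certain:
- **Side camera:** its nose positions ran about 11 mm shorter than the top camera's while the bar was outside, and agreed only at the end.
- **Orange post in the side view:** the last colour blob filled its search window, so I ignored it and judged the post from the picture and the force.

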